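# Run a culture plate into the colony imager and start the picture

## Task

Load the culture plate into the colony imager: press the blue lock button on the carriage and, keeping it pressed all the way, push the carriage in until its black plate stops against the imager's face, then let the button spring up so that the carriage is locked there. Then press the green key on top of the imager fully down and let it go, to start the picture. Do it all with the fingertips, without pinching or lifting anything; the plate must stay lying in the carriage, and the things lying around are not to be disturbed.

Things in the scene. Friction and masses are not known exactly. Their poses are not given: they have to be found in the camera images.
- imager: Colony imager standing on the worktop: white housing (dark chamber, 184 x 140 mm, its top 121 mm above the worktop) with a low slide bed in front of its mouth, 390 mm long in all. It is fixed. Origin: on the worktop, under the middle of the whole; its y axis is the direction in which the carriage slides in, z is up. The housing covers y = +60 to +200 mm and x = -92 to +92 mm of this frame, the slide bed x = -66 to +66 mm from y = -193 mm on.
- carriage (a joint): Travel of the carriage along the imager's y axis, m: 0 = fully out (start), 0.120 = fully in, on the end stop, the black seal plate closing the mouth. While the lock button is up the carriage is locked by a pawl in a toothed rack (10 mm pitch, up to 4 mm of play); let go on the way, the button locks it again at the next tooth. Freed, it needs about 2 to 3 N to push. Locked home it stands between 0.117 and 0.120.
- lock (a joint): Downward travel of the blue lock button, m: 0 = up (locked), 0.007 = fully down. It frees the carriage from 0.0045 on. A spring pushes it up, 2 N at the top and 5 N fully down.
- lock_top (a point): Centre of the top face of the blue lock button, a ribbed flat cap 48 mm (imager x) by 32 mm (imager y), 58 mm above the worktop when up; moves with carriage and button. On its imager +y side stands the push face of the handle block; on the other three sides it is open (bezel only 48 mm above the worktop). With the carriage home, the imager's face is 100 mm beyond this point.
- push_face (a point): Middle of the upright push face of the grey handle block, part of the carriage, facing the imager's -y: 98 mm wide, top 79 mm above the worktop, 19 mm beyond the button's centre; a fingertip pressing the button pushes the carriage by it. Drawn back while still pressing, the finger drags the carriage back. 73 mm beyond it is the black seal plate, 96 mm high.
- start_key (a joint): Downward travel of the green start key, m: 0 = up, 0.005 = fully down; it springs back. Fully down takes 4.5 N.
- start_key_top (a point): Centre of the top of the round green start key (26 mm across) on the imager's flat roof; nothing stands above it.
- nest (a point): Centre of the carriage's dish nest, on the tray's surface (44 mm above the worktop), 158 mm along the imager's +y from the lock button: four low wire arcs, 4 mm high, hold the plate.
- plate: White culture plate (closed petri dish), 102 mm across, 16 mm high, lying loose in the nest with 1.5 mm play; origin at the centre of its underside. It rides in with the carriage.
- spare_plate: Another white petri dish, 102 mm across, 17 mm high, loose on the worktop; bystander. Origin at the centre of its underside.
- forceps: Steel forceps, 140 mm long, 9 mm high, loose on the worktop; bystander.
- marker: Grey felt marker, 126 mm long, 12 mm thick, loose on the worktop; bystander.

How it is judged (in metres and radians):
On the way, in this order (a step that is already met when the one before it is completed fails the run):
1. the lock button is held down and the carriage is half-way in (value of joint lock above 0.0035 m and value of joint carriage between 0.06 and 0.112 m), for 0.05 s.
2. the carriage is on its end stop, the button is up and has locked it (value of joint carriage above 0.115 m and value of joint lock below 0.0015 m), for 0.2 s.
3. the green key is pressed down (value of joint start_key above 0.0035 m and value of joint carriage above 0.115 m), for 0.05 s.
At the end, for the whole second after the job is handed in: The carriage stands within 5 mm of its end stop with the lock button up (within 1.5 mm), the green key is up again, the plate lies flat in its nest (within 5 mm), at rest, and the spare plate, forceps and marker are within 15 mm of where they were (all of step 2 and value of joint start_key below 0.001 m and distance between plate and nest below 0.005 m and angle between plate's own z axis and vertical below 0.03 rad and linear speed of plate below 0.01 m/s and distance of each of spare_plate, forceps, marker from where it was at the start of the episode below 0.015 m); the robot touches nothing.
It fails at once if the lock button was let up on the way in (value of joint carriage between 0.007 and 0.112 m and value of joint lock below 0.0015 m).
It fails at once if the green key was pressed before the carriage was locked home (value of joint start_key above 0.002 m and (value of joint carriage below 0.115 m or value of joint lock above 0.002 m)).
It fails at once if the plate was handled, or left its nest (contact force between the fingers and plate above 1 N or distance between plate and nest above 0.01 m).
It fails at once if the spare plate, the forceps or the marker was shifted or lifted (distance of any of spare_plate, forceps, marker from where it was at the start of the episode above 0.02 m).
It also fails if it takes over 40 s, if anything falls off the work surface, if the arm or the gripper's body presses on something with over 40 N, if the wrist force passes 120 N, or if a joint passes its speed limit or range.

## Robot

A 6-joint arm with a two-finger parallel gripper is mounted at the origin on a cart in front of the work surface, level with it; the furniture and walls round the work are solid. World frame = base frame: x ahead of the robot, y to its left, z up, the work surface at z = 0. Lengths are in mm, angles in rad, forces in N, time in s.
With the tool pointing down it reaches from about 300 to 775 mm from the base axis. Payload 14.6 kg.
Tool frame: the origin (TCP) lies on the mounting face of the last link; the fingertips stand 199 mm ahead of it and the grasp point (between the pads) lies 180 mm ahead of it; z points along the fingers, y is the line along which they close (so a half turn about z gives the same grasp; the last joint's range is limited). The gripper opens to 94 mm and grips with 3 to 60 N. Pads are 16 mm wide; open, the fingers measure 119 mm over their backs; the gripper's body (75 mm by 177 mm) begins 78 mm behind the grasp point.
Start: joints at [1.135, 0.3, 1.521, -0, 1.321, -0.067], TCP at [198.27, 513.01, 404.646] pointing down, gripper open.
Joint ranges: [-3.03, 3.03], [-0.79, 2.21], [0.23, 2.52], [-1.04, 4.18], [0, 3.07], [-2.55, 2.55]. Speed limits (rad/s): [2.22, 2.22, 2.57, 3.14, 3.14, 3.14].

## Interface

Orientations are given as [roll, pitch, yaw] about the fixed x, y, z axes, in that order (R = Rz(yaw) Ry(pitch) Rx(roll)).
In Python, from cell import manip gives the robot as it stands. The module is installed in compiled form; this text tells all that it offers.
- The arm moves only by the shell command python3 -m creep 'ROWS' [FORCE]. ROWS is a JSON object of lists of equal length, an entry for each row: "slide": the shift along the world's x, y, z in cm, a list of three; "turn": the turn about the world's z in rad; "claw": the opening, from 0 (shut) to 1 (fully open). A call has 1 to 8 rows; each row shifts and turns the commanded pose from where the row before left it; what a row does not reach is not made up. A row lasts 1/8 s, in which the tool goes at most 62.5 mm and 10.7 degrees, less where a joint would pass 70% of its speed; a pose out of reach is approached as far as the arm can. A call with a gripper value outside its range is refused whole. The fingers move at their own pace and stop on an object; FORCE is the grip in N (left out, the last holds). Time passes only in rows, so rows that do not move let the fingers close. It gives the time, the measured TCP pose, the force, the opening and the grip force at its end, in the units of the state.
- manip.read_state(): the state, without advancing time (a new reading comes with each control period).
- manip.camera(name): name is "side" or "top" or "wrist"; returns (picture, depth): 400x640x3 uint8, red, green, blue; 400x640 float32, mm along the optical axis (not along the pixel's ray), 0 where there is no reading.
- manip.calibration(name): a dict with "intrinsics" (3x3 intrinsics, pixels), "pose" (4x4, takes a point from camera to world coordinates). Camera axes: x right, y up, looking along -z (the intrinsics and any distortion apply to the point x, -y, -z); pixel columns grow to the right and rows downward; lengths in mm; the calibration is good to about 2 mm. A picture is of the moment at which its call begins: read the wrist's pose just before it. calibration takes no time and is no camera call; for the wrist camera it gives the pose at the moment of the call.
- manip.sign_off(): hands the job in; it is judged then, once.
Trained networks look in the newest picture that a camera, given by its name, has taken for a name from the list of things; names that differ only in an ending like _2 or _b are one class to them, and where a whole thing is asked for, a point or a joint stands for the part that bears it (a point fixed in the world has none). Each returns a list of dicts, best first, with "score" (0 to 1); they miss things now and then, are a little off and sometimes report something else, mostly with a low value. They report only what shows in the picture. A call takes as long as a camera call.
- manip.cut_out(query, camera): "mask" (400x640 bool, what is visible of it) and "position" ([column, row] in pixels, amid what is visible of it).
The state is a dict: "clock": time; "joints": joint angles; "qd": joint speeds; "effort": joint torques, N m; "eef_pos": TCP position; "eef_rot": TCP orientation; "wrist_force": force on the tool from outside, world axes, zero at the start; "moment": the same for the moment, N m; "finger_gap": finger opening in mm; "finger_force": force on a finger pad.
Only numpy, scipy, OpenCV 4.12 (cv2) and the standard library are available. Lean on these libraries where they do the work, as an engineer would, in place of code of your own. Each camera call takes 0.05 s, during which the arm holds its last target. There are 200 camera calls.

## Working session

There is one attempt and no reset: what is moved stays moved. The work goes in short steps, Python scripts to look and compute and a shell command to move; the robot and the scene stay as the last step left them, time stands still between calls to the robot, and variables do not carry over. Pictures are saved under pics/ and viewed, at most 10 in all, crops included, and the job is handed in when it is done.

```bash
mkdir -p pics; cat > h.py <<'E'
import numpy as np, cv2
from cell import manip
def pts(cam, depth, mask):
    c=manip.calibration(cam); K=np.array(c["intrinsics"]); T=np.array(c["pose"])
    v,u=np.nonzero(mask&(depth>0)); d=depth[v,u]
    P=np.stack([(u-K[0,2])/K[0,0]*d,-(v-K[1,2])/K[1,1]*d,-d,np.ones_like(d)])
    return (T@P)[:3].T
E
python3 - <<'E'
from h import *
s=manip.read_state(); print(s)
for cam in ["top","side"]:
    im,d=manip.camera(cam); cv2.imwrite(f"pics/{cam}0.png",im[:,:,::-1])
    print(cam,[k for k in manip.calibration(cam)])
    for q in ["lock_top","start_key_top","push_face","plate","spare_plate","forceps","marker","imager"]:
        for r in manip.cut_out(q,cam)[:2]:
            p=pts(cam,d,r["mask"])
            if len(p): print(q,round(r["score"],2),np.round(r["position"]),r["mask"].sum(),np.median(p,0).round(),np.percentile(p,2,0).round(),np.percentile(p,98,0).round())
E
```

```text
{'clock': 0.0, 'joints': array([ 1.13538263e+00,  3.00460202e-01,  1.52155405e+00,  1.04082440e-05,
        1.32069434e+00, -6.66105388e-02]), 'qd': array([ 0.00101884,  0.0028458 ,  0.00034318, -0.00055986, -0.00182399,
       -0.00043648]), 'effort': array([-2.60705401e-04, -5.31807518e+01, -3.52745819e+01,  7.08202645e-02,
        2.43411079e-02, -1.21746898e-04]), 'eef_pos': array([198.27015813, 512.98915313, 404.10361629]), 'eef_rot': array([-3.14047986e+00, -8.43377737e-05,  2.77278686e+00]), 'wrist_force': array([ 0.21349437, -0.49503054,  0.71532991]), 'moment': array([ 0.01013813,  0.05489737, -0.00745313]), 'finger_force': 0.0, 'finger_gap': 93.87057304641749}
top ['intrinsics', 'pose']
lock_top 0.65 [406. 175.] 207 [529. -12.  59.] [501. -30.  44.] [550.   5.  63.]
start_key_top 0.68 [273. 182.] 122 [537. 289. 142.] [527. 277. 132.] [550. 301. 145.]
push_face 0.61 [378. 177.] 3004 [529.  50.  59.] [469. -35.  39.] [610. 198.  98.]
push_face 0.54 [303. 177.] 9356 [541. 223. 100.] [470. -32.   9.] [663. 343. 134.]
plate 0.64 [334. 172.] 1302 [559. 144.  61.] [507.  97.  51.]
[... 236 characters left out ...]
.  10.] [662. 341. 134.]
side ['intrinsics', 'pose']
lock_top 0.57 [379. 279.] 331 [525. -16.  58.] [504. -32.  51.] [550.   2.  62.]
start_key_top 0.65 [312. 161.] 93 [538. 286. 141.] [528. 277. 132.] [550. 300. 144.]
push_face 0.86 [366. 259.] 3940 [524.  30.  68.] [471. -38.  40.] [612. 181.  97.]
plate 0.68 [350. 218.] 1136 [558. 143.  60.] [509. 106.  57.] [602. 187.  64.]
forceps 0.64 [312. 160.] 90 [538. 286. 141.] [528. 277. 133.] [549. 300. 144.]
marker 0.49 [258. 234.] 107 [365. 255.  11.] [348. 180.   8.] [376. 286.  15.]
marker 0.45 [346. 205.] 10823 [538. 190.  79.] [470. -48.   5.] [659. 335. 127.]
imager 0.57 [352. 205.] 10705 [538. 191.  79.] [470. -47.   7.] [661. 335. 129.]
```

```bash
python3 - <<'E'
from h import *
a=cv2.imread("pics/top0.png")[90:330,150:480];b=cv2.imread("pics/side0.png")[100:340,200:500]
cv2.imwrite("pics/both.png",np.vstack([cv2.resize(a,(400,290)),cv2.resize(b,(400,300))]).repeat(1,0)) if 0 else cv2.imwrite("pics/both.png",cv2.resize(np.hstack([cv2.resize(a,(400,300)),cv2.resize(b,(400,300))]),(800,300)))
im,d=manip.camera("top")
# imager yaw: button->plate, roof rectangle, plate circle
r=manip.cut_out("imager","top")[0]; p=pts("top",d,r["mask"]); roof=p[(p[:,2]>112)&(p[:,2]<128)]
print("roof",cv2.minAreaRect(roof[:,:2].astype(np.float32)))
hsv=cv2.cvtColor(im,cv2.COLOR_RGB2HSV)
for n,lo,hi in [("blue",(95,110,50),(130,255,255)),("green",(45,90,50),(85,255,255))]:
    m=cv2.inRange(hsv,lo,hi)>0
    v,u=np.nonzero(m)
    q=pts("top",d,m); k=(abs(q[:,0]-535)<60)&(q[:,1]>-60)&(q[:,1]<330); q=q[k]
    z=np.median(q[:,2]); q=q[abs(q[:,2]-z)<4]
    print(n,len(q),q.mean(0),z,cv2.minAreaRect(q[:,:2].astype(np.float32)))
r=manip.cut_out("plate","top")[0]; p=pts("top",d,r["mask"]); p=p[abs(p[:,2]-61)<4]; print("plate",cv2.minEnclosingCircle(p[:,:2].astype(np.float32)))
E
```

```text
roof ((581.1263427734375, 272.0404052734375), (140.16070556640625, 184.5281982421875), 79.02379608154297)
blue 157 [528.6148849  -13.02072871  58.96728285] 59.07414150233916 ((527.1522827148438, -12.692068099975586), (29.331989288330078, 46.09803771972656), 76.4956283569336)
green 102 [538.37019244 289.89062695 142.16324836] 141.77487969361164 ((539.470703125, 290.03564453125), (23.831689834594727, 23.68014144897461), 9.427926063537598)
plate ((557.0963134765625, 142.39102172851562), 51.71882629394531)
```

View pics/both.png

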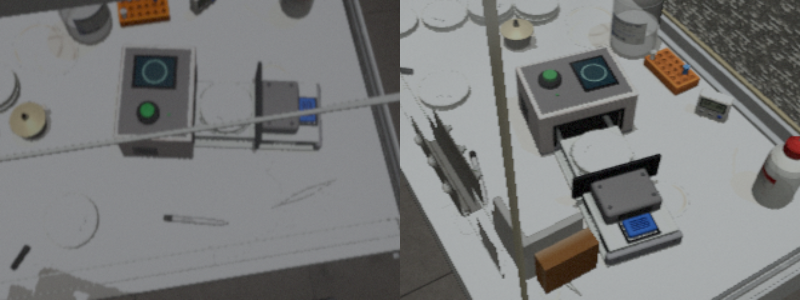

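```bash
python3 - <<'E'
from h import *
for cam,L in [("side",[(309,288),(324,308),(275,180),(270,130),(280,240),(290,270),(255,220)]),("top",[(315,198),(314,197),(316,199),(455,170),(200,217),(250,208)])]:
    im,d=manip.camera(cam)
    print(cam,manip.calibration(cam)["pose"][:3,3])
    for u,v in L:
        m=np.zeros(d.shape,bool); m[v-2:v+3,u-2:u+3]=1
        p=pts(cam,d,m); print(u,v,p[p[:,2].argmax()].round(),p[p[:,2].argmin()].round()) if len(p) else print(u,v,"none")
im,d=manip.camera("side")
p=pts("side",d,d>0); 
P=np.vstack([p]+[pts("top",manip.camera("top")[1],d>-1)])
k=(P[:,2]>150)&(P[:,0]>100)&(P[:,0]<800)&(abs(P[:,1])<700); q=P[k]
c,n=np.unique((q//50).astype(int),axis=0,return_counts=True)
for a,b in zip(c,n):
    if b>15: print(a*50,b)
full=cv2.imread("pics/side0.png"); cv2.imwrite("pics/f.png",np.hstack([cv2.resize(full,(400,250)),cv2.resize(cv2.imread("pics/top0.png"),(400,250))]))
E
```

```text
side [ 184.60297615 -342.56685304  893.70358838]
309 288 [ 278. -170.  520.] [ 279. -170.  514.]
324 308 [ 280. -193.  518.] [ 282. -193.  509.]
275 180 [ 253. -177.  693.] [ 253. -172.  685.]
270 130 [ 253. -176.  732.] [ 253. -173.  727.]
280 240 [ 253. -176.  628.] [402. 212.  -1.]
290 270 [ 256. -176.  583.] [388. 131.  -3.]
255 220 [376. 286.  14.] [390. 303.  -3.]
top [209.42846752 236.32840322 958.03982391]
315 198 [513. 197.  48.] [513. 198.  26.]
314 197 [242. 233. 862.] [515. 202.  29.]
316 199 [513. 197.  48.] [515. 195.  10.]
455 170 [243. 197. 863.] [ 555. -166.   -8.]
200 217 [517. 484.   6.] [520. 488.  -2.]
250 208 [502. 348.  85.] [520. 363.   1.]
[ 100 -100  150] 29
[ 100 -100  200] 68
[ 100 -100  250] 49
[100 -50 150] 129
[100 -50 200] 348
[100 -50 250] 897
[100   0 200] 286
[100   0 250] 268
[100 100 550] 393
[100 100 600] 1041
[100 150 500] 28
[100 150 550] 742
[100 150 600] 410
[100 200 500] 207
[100 200 550] 976
[100 200 600] 705
[100 250 500] 41
[100 250 550] 153
[100 250 600] 310
[100 300 550] 266
[100 300 600] 30
[100 350 550] 79
[100 400 300] 134
[100 400 5
[... 1272 characters left out ...]
00] 294
[ 250 -200  650] 431
[ 250 -200  700] 677
[ 250 -200  750] 1152
[ 250 -200  800] 41
[ 250 -150  450] 342
[ 250 -150  500] 428
[ 250 -100  450] 1101
[250 -50 450] 1283
[250   0 450] 164
[250  50 450] 90
[250 100 450] 84
[250 150 450] 84
[250 150 850] 1636
[250 150 900] 4758
[250 200 450] 81
[250 200 850] 3207
[250 200 900] 18856
[250 250 450] 77
[250 250 850] 2328
[250 250 900] 14992
[250 300 450] 75
[250 350 450] 78
[250 400 450] 75
[250 450 450] 281
[250 450 500] 78
[250 500 450] 132
[250 500 500] 116
[250 550 300] 86
[250 550 450] 62
[ 300 -200  450] 154
[ 300 -200  500] 244
[ 750 -100  150] 221
[750 -50 150] 65
[750 350 150] 419
[750 350 200] 130
[750 400 150] 138
[750 400 200] 35
```

View pics/side0.png

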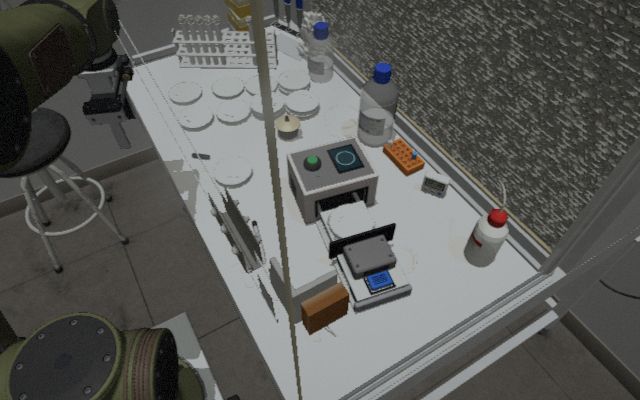

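```bash
python3 - <<'E'
from h import *
im,d=manip.camera("side"); im2,d2=manip.camera("top")
for nm,P in [("side",pts("side",d,d>0)),("top",pts("top",d2,d2>0))]:
  k=(P[:,2]>150)&(P[:,0]>150)&(P[:,0]<340)&(P[:,1]>-230)&(P[:,1]<340)&(P[:,2]<840); q=P[k]
  print(nm)
  for y in range(-230,340,30):
    r=q[(q[:,1]>=y)&(q[:,1]<y+30)]
    if len(r): print(y,len(r),"x",np.percentile(r[:,0],[1,25,50,75,99]).round(),"z",np.percentile(r[:,2],[1,25,50,75,99]).round())
K=(pts("side",d,d>0)); 
c=im[180:330,190:400]; cv2.imwrite("pics/c.png",cv2.resize(c,(800,571),interpolation=cv2.INTER_CUBIC)[:,:,::-1])
dd=np.clip(d,0,1500)/1500*255
cv2.imwrite("pics/d.png",np.hstack([cv2.resize(dd,(400,250)),cv2.resize(np.clip(d2,0,1200)/1200*255,(400,250))]))
s=[(pts("side",d,np.isin(np.arange(d.size).reshape(d.shape),[v*640+u]))).round().tolist() for u,v in [(225,215),(235,230),(245,250),(260,270),(240,215),(270,300)]]; print(s)
E
```

```text
side
-200 5090 x [252. 253. 255. 274. 305.] z [276. 507. 544. 736. 800.]
-170 1162 x [243. 253. 255. 272. 306.] z [359. 503. 518. 521. 795.]
-140 363 x [243. 244. 255. 259. 265.] z [462. 490. 506. 518. 520.]
-110 366 x [241. 243. 255. 260. 262.] z [453. 459. 463. 482. 499.]
-80 661 x [237. 242. 255. 261. 268.] z [453. 461. 479. 489. 499.]
-50 569 x [237. 242. 255. 261. 269.] z [453. 461. 481. 490. 499.]
-20 406 x [236. 242. 255. 261. 269.] z [452. 461. 481. 489. 499.]
10 27 x [243. 244. 259. 260. 260.] z [460. 461. 462. 462. 463.]
40 38 x [243. 244. 259. 260. 260.] z [460. 461. 462. 462. 464.]
70 35 x [243. 244. 259. 260. 260.] z [460. 461. 461. 462. 463.]
100 31 x [243. 244. 259. 260. 260.] z [460. 461. 462. 462. 463.]
130 30 x [243. 244. 259. 260. 260.] z [460. 461. 462. 462. 463.]
160 30 x [243. 244. 259. 260. 260.] z [460. 461. 462. 462. 463.]
190 25 x [243. 244. 259. 260. 261.] z [460. 461. 461. 462. 463.]
220 56 x [150. 150. 151. 244. 260.] z [460. 462. 540. 567. 591.]
250 664 x [150. 153. 157. 161. 260.] z [460. 544. 563. 579. 593.]
280 548 x [151. 163. 167. 170. 260.] z [461.
[... 839 characters left out ...]
259. 260.] z [460. 462. 463. 463. 464.]
160 55 x [243. 243. 259. 259. 260.] z [461. 462. 462. 463. 464.]
190 55 x [243. 243. 259. 259. 260.] z [461. 462. 463. 464. 465.]
220 58 x [243. 243. 259. 259. 260.] z [460. 461. 462. 463. 465.]
250 214 x [154. 159. 162. 243. 260.] z [461. 465. 539. 554. 578.]
280 491 x [164. 166. 169. 171. 260.] z [461. 546. 563. 575. 586.]
310 709 x [168. 172. 175. 178. 260.] z [461. 547. 560. 568. 575.]
[[[254.0, -1.0, 453.0]], [[255.0, -29.0, 454.0]], [[253.0, -61.0, 455.0]], [[332.0, 166.0, -3.0]], [[261.0, -43.0, 496.0]], [[243.0, -156.0, 505.0]]][ WARN:0@1.393] global loadsave.cpp:1063 imwrite_ Unsupported depth image for selected encoder is fallbacked to CV_8U.
```

View pics/c.png

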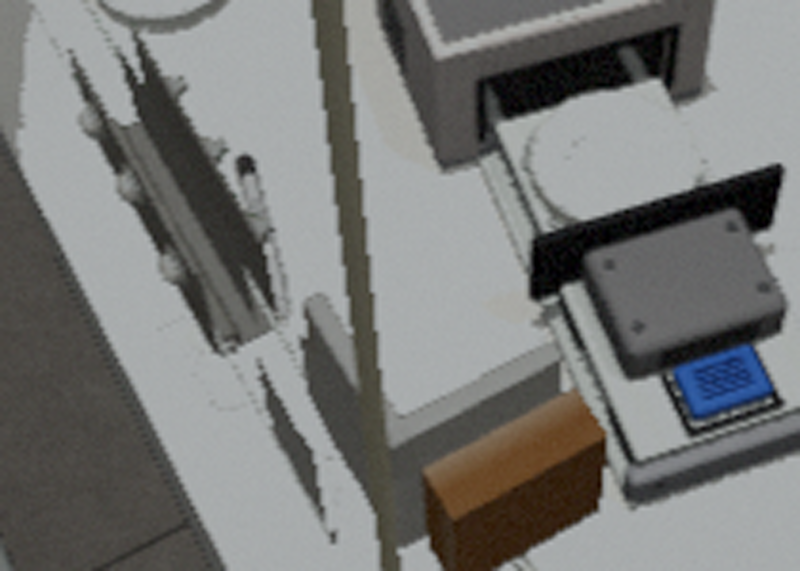

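View pics/top0.png

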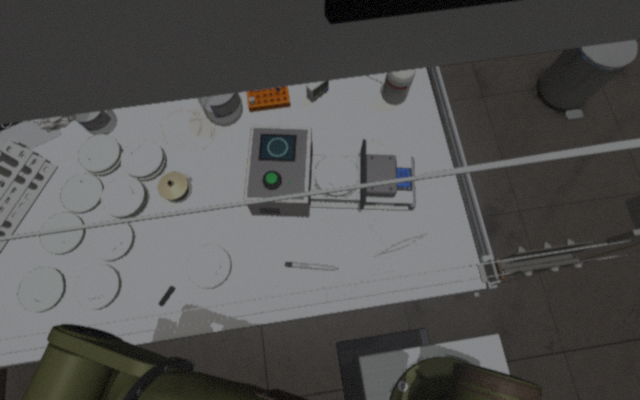

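```bash
python3 - <<'E'
from h import *
im,d=manip.camera("side"); im2,d2=manip.camera("top"); im3,d3=manip.camera("wrist")
P=np.vstack([pts("side",d,d>0),pts("top",d2,d2>0),pts("wrist",d3,d3>0)])
q=P[(abs(P[:,0]-251)<14)&(P[:,1]<700)]
H,ye,ze=np.histogram2d(q[:,1],q[:,2],bins=[np.arange(-300,800,50),np.arange(-10,950,40)])
print("cols z",ze[:-1]); 
for y,r in zip(ye,H): print(int(y),r.astype(int).tolist())
q=P[(P[:,1]>350)&(P[:,1]<650)&(P[:,2]>150)&(P[:,0]<340)]
for z in range(150,640,40):
    r=q[(q[:,2]>=z)&(q[:,2]<z+40)]
    if len(r): print(z,len(r),np.percentile(r[:,0],[0,50,99,100]).round(), r[r[:,0].argmax()].round())
q=P[(abs(P[:,2])<6)&(P[:,0]>100)]
for y in (-100,100,300): r=q[abs(q[:,1]-y)<20]; print("table front",y,np.percentile(r[:,0],[0,1,5]))
cv2.imwrite("pics/w.png",im3[:,:,::-1])
E
```

```text
cols z [-10  30  70 110 150 190 230 270 310 350 390 430 470 510 550 590 630 670
 710 750 790 830 870]
-300 [0, 0, 0, 0, 0, 0, 0, 0, 0, 0, 0, 0, 0, 0, 0, 0, 0, 0, 0, 0, 0, 0, 0]
-250 [0, 0, 0, 0, 0, 0, 0, 0, 0, 0, 0, 0, 0, 0, 0, 0, 0, 0, 0, 0, 0, 0, 0]
-200 [126, 43, 16, 17, 8, 37, 40, 39, 52, 101, 116, 161, 566, 328, 161, 213, 281, 393, 560, 869, 323, 0, 0]
-150 [219, 0, 0, 0, 0, 0, 0, 0, 0, 0, 0, 116, 580, 291, 0, 0, 0, 0, 0, 0, 0, 0, 0]
-100 [384, 0, 0, 0, 0, 0, 0, 0, 0, 0, 0, 819, 854, 0, 0, 0, 0, 0, 0, 0, 0, 0, 0]
-50 [369, 0, 0, 0, 0, 0, 0, 0, 0, 0, 0, 838, 1008, 0, 0, 0, 0, 0, 0, 0, 0, 0, 0]
0 [344, 0, 0, 0, 0, 0, 0, 0, 0, 0, 0, 226, 81, 0, 0, 0, 0, 0, 0, 0, 0, 0, 0]
50 [329, 0, 0, 0, 0, 0, 0, 0, 0, 0, 0, 150, 0, 0, 0, 0, 0, 0, 0, 0, 0, 0, 0]
100 [321, 0, 0, 0, 0, 0, 0, 0, 0, 0, 0, 139, 0, 0, 0, 0, 0, 0, 0, 0, 0, 111, 0]
150 [311, 0, 0, 0, 0, 0, 0, 0, 0, 0, 0, 138, 0, 0, 0, 0, 0, 0, 0, 0, 0, 1477, 6471]
200 [483, 0, 0, 0, 0, 0, 0, 0, 0, 0, 0, 138, 0, 0, 0, 0, 0, 0, 0, 0, 0, 939, 16673]
250 [540, 0, 0, 0, 0, 0, 0, 0, 0, 0, 0, 125, 0, 0, 0, 0, 0, 0, 0, 0, 0, 953, 10660]
300 [284,
[... 647 characters left out ...]
, 0, 0, 0, 0, 0, 0, 0, 0, 0, 0, 0, 0, 0, 0, 0, 0]
190 1813 [168. 206. 223. 228.] [228. 568. 226.]
230 5116 [168. 188. 222. 228.] [228. 562. 258.]
270 8447 [138. 186. 224. 258.] [258. 575. 305.]
310 44744 [136. 174. 214. 261.] [261. 581. 328.]
350 589 [154. 189. 228. 233.] [233. 512. 382.]
390 523 [159. 206. 233. 235.] [235. 507. 396.]
430 1233 [155. 241. 260. 263.] [263. 514. 466.]
470 4150 [173. 213. 260. 264.] [264. 516. 478.]
510 6062 [180. 205. 250. 255.] [255. 508. 511.]
550 1429 [111. 178. 189. 192.] [192. 406. 550.]
table front -100 [100.09834265 109.69085749 249.42924718]
table front 100 [100.0952862  106.43350468 120.34893053]
table front 300 [249.03606319 251.3605161  264.03102767]
```

View pics/w.png

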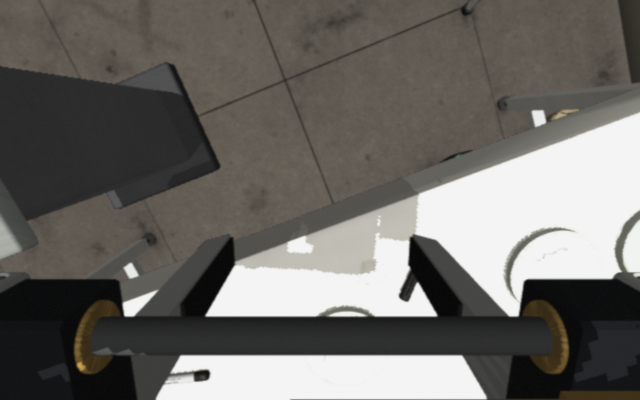

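The top view shows the housing at (280,170), the green key at (272,180) and the blue button at (403,178). The imager's slide axis is about 10.8° off world +y. A thin frame bar runs along x≈250 at z≈461, with a bracket reaching z≈500, so I'll take the tool back, up and over it.

```bash
python3 -m creep '{"slide":[[-3,0,0],[-3,0,1],[0,0,4],[0,0,4],[0,0,4],[0,0,4],[0,0,4],[0,0,4]],"turn":[0,0,0,0,0,0,0,0],"claw":[0,0,0,0,0,0,0,0]}' 20; python3 -c "
from cell import manip;s=manip.read_state();print(s['joints'].round(3),s['effort'].round(1))"
```

```text
clock: 2.5
eef_pos: [138.2, 512.8, 656.1]
eef_rot: [3.141, -0.0, 2.773]
wrist_force: [-0.1, -0.6, 0.3]
finger_gap: 17.5
finger_force: 0.0
[1.239 0.213 1.061 0.    1.867 0.037] [  0.1 -51.7 -31.8   0.1  -1.5  -0. ]
```

```bash
python3 -m creep '{"slide":[[0,0,2.8],[4,-4.5,0],[4,-4.5,0],[4,-4.5,0],[4,-4.5,0],[4,-4.5,0],[4,-4.5,0],[4,-4.5,0]],"turn":[0,-0.17,-0.17,-0.17,-0.17,-0.17,-0.17,-0.17],"claw":[0,0,0,0,0,0,0,0]}'; python3 -c "
from cell import manip;s=manip.read_state();print(s['joints'].round(4),s['effort'].round(1),s['eef_pos'])"
```

```text
clock: 3.5
eef_pos: [419.1, 196.2, 682.8]
eef_rot: [3.141, -0.0, 1.577]
wrist_force: [0.6, 1.0, -0.2]
finger_gap: 0.2
finger_force: 0.0
[3.5870e-01 6.0100e-02 1.1731e+00 1.0000e-04 1.9079e+00 3.5230e-01] [  7.1 -45.  -34.8  -0.    0.1  -0.8] [419.08421741 196.2084312  682.82953485]
```

```bash
python3 -m creep '{"slide":[[2.76,-5.08,0],[2.76,-5.08,0],[2.76,-5.08,0],[2.76,-5.08,0],[0,0,-4],[0,0,-4],[0,0,-4],[0,0,-4]],"turn":[-0.05,-0.05,-0.05,-0.043,0,0,0,0],"claw":[0,0,0,0,0,0,0,0]}'; python3 - <<'E'
from h import *
s=manip.read_state();print(s['joints'].round(4),s['effort'].round(1),s['eef_pos'])
P=[]
for c in("side","top"):
    im,d=manip.camera(c); cv2.imwrite(f"pics/{c}1.png",im[:,:,::-1]); P.append(pts(c,d,d>0))
P=np.vstack(P); q=P[(abs(P[:,1])<110)&(P[:,2]>300)&(P[:,0]>80)&(P[:,2]<850)]
for x in range(90,560,20):
    r=q[abs(q[:,0]-x)<10]
    if len(r): print(x,len(r),"z",np.percentile(r[:,2],[1,50,99]).round(),"y",np.percentile(r[:,1],[1,99]).round())
E
```

```text
clock: 4.5
eef_pos: [528.5, -5.2, 521.4]
eef_rot: [3.141, -0.0, 1.39]
wrist_force: [-0.0, 0.4, -0.3]
finger_gap: 0.4
finger_force: 0.0
[-0.0792  0.1899  1.3898  0.      1.5616  0.1019] [  0.  -50.1 -40.5   0.1   1.6  -0. ] [528.4609521   -5.22242244 521.42244497]
90 1818 z [344. 613. 655.] y [-57. 110.]
110 3541 z [391. 643. 689.] y [-58. 110.]
130 6050 z [598. 677. 688.] y [-57. 103.]
150 8581 z [597. 674. 685.] y [-46. 107.]
170 8920 z [596. 672. 682.] y [-46.  93.]
190 8568 z [595. 669. 678.] y [-49.  90.]
210 8381 z [592. 667. 675.] y [-50.  90.]
230 8164 z [487. 664. 672.] y [-52.  88.]
250 9215 z [453. 657. 670.] y [-88.  86.]
270 7967 z [468. 658. 667.] y [-81.  84.]
290 6956 z [588. 657. 665.] y [-55.  82.]
310 4414 z [584. 656. 663.] y [-54.  81.]
330 5048 z [582. 651. 660.] y [-54.  76.]
350 5017 z [582. 648. 658.] y [-53.  73.]
370 4439 z [581. 644. 655.] y [-53.  69.]
390 3901 z [579. 641. 652.] y [-52.  64.]
410 4846 z [554. 637. 654.] y [-56.  62.]
430 2458 z [451. 621. 645.] y [-54.  63.]
450 3043 z [420. 563. 634.] y [-56.  57.]
470 2225 z [436. 580. 632.] y [-58.  55.]
490 3641 z [432. 593. 632.] y [-63.  47.]
510 3811 z [337. 603. 633.] y [-66.  45.]
530 2785 z [330. 583. 633.] y [-68.  41.]
550 945 z [426. 585. 630.] y [-68.  37.]
```

View pics/side1.png

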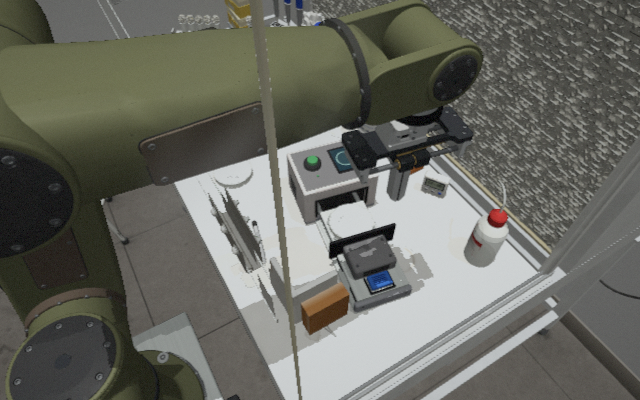

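```bash
python3 -m creep '{"slide":[[0.1,-0.2,-2],[0,0,-2],[0,0,-2],[0,0,-2],[0,0,-1.5],[0,0,-1.5],[0,0,-1],[0,0,0]],"turn":[-0.006,0,0,0,0,0,0,0],"claw":[0,0,0,0,0,0,0,0]}'; python3 - <<'E'
from cell import manip;s=manip.read_state();print(s['joints'].round(4),s['effort'].round(1),s['eef_pos'])
E
```

```text
clock: 5.6
eef_pos: [529.7, -7.2, 402.3]
eef_rot: [-3.141, 0.0, 1.384]
wrist_force: [-0.9, -0.1, 0.4]
finger_gap: 0.6
finger_force: 0.0
[-0.0827  0.257   1.5814  0.      1.3041  0.1043] [ -0.  -49.6 -34.2   0.1  -0.2  -0. ] [529.72500601  -7.20657281 402.27644647]
```

```bash
python3 -m creep '{"slide":[[0,0,-1.2],[0,0,-1.2],[0,0,-1.2],[0,0,-1.2],[0,0,-1.2],[0,0,-1],[0,0,-1],[0,0,0]],"turn":[0,0,0,0,0,0,0,0],"claw":[0,0,0,0,0,0,0,0]}'; python3 - <<'E'
from h import *
s=manip.read_state();print(s['joints'].round(4),s['effort'].round(1),s['eef_pos'])
im,d=manip.camera("side"); cv2.imwrite("pics/s2.png",cv2.resize(im[100:340,150:550],(800,480))[:,:,::-1])
E
```

```text
clock: 6.6
eef_pos: [529.6, -7.2, 321.9]
eef_rot: [-3.14, 0.0, 1.384]
wrist_force: [-0.5, 0.7, -0.1]
finger_gap: 0.0
finger_force: 0.0
[-0.0827  0.3393  1.6722  0.      1.1313  0.1043] [ -0.  -51.6 -31.6   0.1  -0.2   0. ] [529.61294939  -7.19311421 321.89425544]
```

View pics/s2.png

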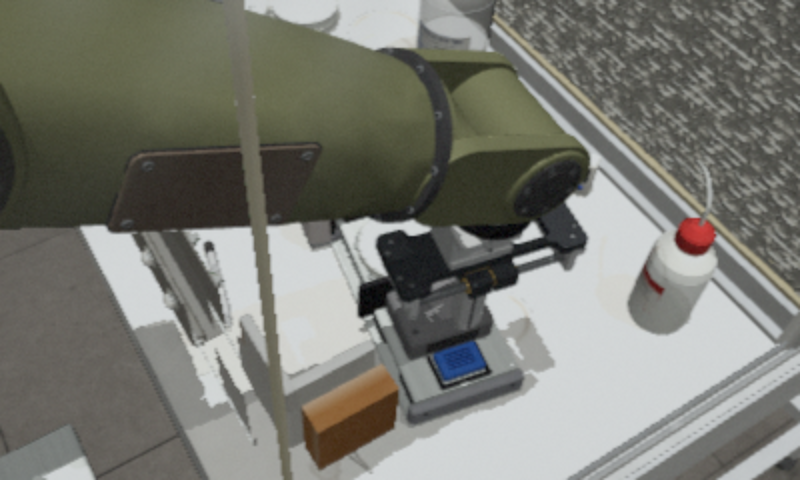

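```bash
python3 -m creep '{"slide":[[0,0,-1.2],[0,0,-1.2],[0,0,-1.2],[0,0,-1],[0,0,-0.8],[0,0,-0.4],[0,0,-0.2],[0,0,0]],"turn":[0,0,0,0,0,0,0,0],"claw":[0,0,0,0,0,0,0,0]}'; python3 - <<'E'
from h import *
s=manip.read_state();print(s['effort'].round(1),s['eef_pos'])
im,d=manip.camera("side"); cv2.imwrite("pics/s3.png",cv2.resize(im[220:310,320:440],(800,600))[:,:,::-1])
E
```

```text
clock: 7.65
eef_pos: [529.7, -7.2, 262.8]
eef_rot: [3.141, -0.0, 1.384]
wrist_force: [-1.1, 0.0, -0.8]
finger_gap: 0.1
finger_force: 0.0
[ -0.  -53.9 -29.5   0.1  -0.    0. ] [529.7183823   -7.1979264  262.76583181]
```

View pics/s3.png

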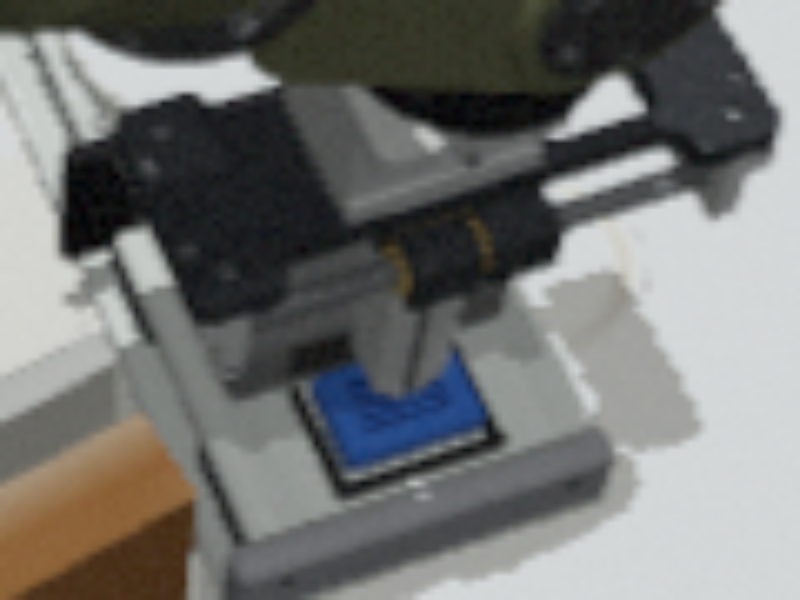

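```bash
python3 -m creep '{"slide":[[0,0,-0.3],[0,0,-0.3],[0,0,-0.3],[0,0,-0.3],[0,0,-0.1],[0,0,0]],"turn":[0,0,0,0,0,0],"claw":[0,0,0,0,0,0]}'
```

```text
clock: 8.45
eef_pos: [529.8, -7.2, 250.2]
eef_rot: [3.141, 0.0, 1.384]
wrist_force: [-2.9, -0.5, 9.9]
finger_gap: 0.6
finger_force: 4.7
```

```bash
python3 -m creep '{"slide":[[0.09,0.49,0],[0.13,0.69,0],[0.19,0.98,0],[0.19,0.98,0],[0.19,0.98,0],[0.19,0.98,0],[0.19,0.98,0],[0.13,0.69,0]],"turn":[0,0,0,0,0,0,0,0],"claw":[0,0,0,0,0,0,0,0]}'
```

```text
clock: 9.45
eef_pos: [542.8, 60.8, 250.2]
eef_rot: [3.141, 0.0, 1.384]
wrist_force: [-3.7, -2.2, 8.9]
finger_gap: 0.4
finger_force: 4.7
```

```bash
python3 -m creep '{"slide":[[0.13,0.69,0],[0.19,0.98,0],[0.19,0.98,0],[0.19,0.98,0],[0.13,0.69,0],[0.06,0.3,0],[0.04,0.2,0],[0,0,0]],"turn":[0,0,0,0,0,0,0,0],"claw":[0,0,0,0,0,0,0,0]}'
```

```text
clock: 10.45
eef_pos: [552.1, 109.0, 250.2]
eef_rot: [3.141, -0.0, 1.384]
wrist_force: [-2.7, 1.0, 8.6]
finger_gap: 0.7
finger_force: 4.3
```

```bash
python3 -m creep '{"slide":[[0.04,0.2,0],[0.04,0.2,0],[0.04,0.2,0],[0,0,0]],"turn":[0,0,0,0],"claw":[0,0,0,0]}'
```

```text
clock: 10.95
eef_pos: [553.4, 114.3, 250.3]
eef_rot: [3.14, 0.001, 1.384]
wrist_force: [-1.5, -5.7, 8.7]
finger_gap: 0.4
finger_force: 4.4
```

```bash
python3 -m creep '{"slide":[[0.04,0.2,0],[0.02,0.1,0],[0,0,0]],"turn":[0,0,0],"claw":[0,0,0]}'; python3 - <<'E'
from h import *
im,d=manip.camera("side"); cv2.imwrite("pics/s4.png",cv2.resize(im[140:300,260:460],(750,600))[:,:,::-1])
hsv=cv2.cvtColor(im,cv2.COLOR_RGB2HSV); m=cv2.inRange(hsv,(95,110,50),(130,255,255))>0
q=pts("side",d,m); q=q[(abs(q[:,0]-550)<50)&(abs(q[:,1]-105)<50)]; print(len(q),np.median(q,0),q.min(0),q.max(0))
E
```

```text
clock: 11.32
eef_pos: [553.8, 115.3, 250.3]
eef_rot: [-3.141, 0.005, 1.383]
wrist_force: [-8.0, -27.3, 15.9]
finger_gap: 0.3
finger_force: 17.1
225 [545.48258833  97.85842342  50.81075696] [524.38077808  82.31353542  40.18763789] [578.84251978 121.54293667  63.2819642 ]
```

View pics/s4.png

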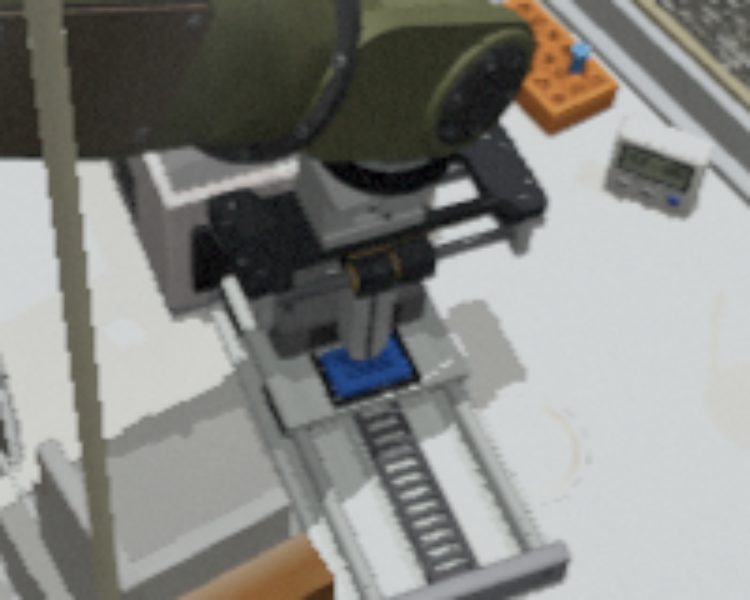

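```bash
python3 -m creep '{"slide":[[-0.02,-0.12,0],[0,0,0.4],[0,0,0.5],[0,0,0.5],[0,0,1],[0,0,2],[0,0,0]],"turn":[0,0,0,0,0,0,0],"claw":[0,0,0,0,0,0,0]}'; python3 - <<'E'
from h import *
im,d=manip.camera("side"); 
hsv=cv2.cvtColor(im,cv2.COLOR_RGB2HSV); m=cv2.inRange(hsv,(95,110,50),(130,255,255))>0
q=pts("side",d,m); q=q[(abs(q[:,0]-550)<50)&(abs(q[:,1]-105)<50)]; z=q[:,2]; t=q[z>np.percentile(z,40)]; print(len(q),np.percentile(z,[10,50,80,95]),t.mean(0))
E
```

```text
clock: 12.25
eef_pos: [553.8, 116.5, 294.4]
eef_rot: [3.14, -0.001, 1.384]
wrist_force: [-0.2, -0.2, -0.4]
finger_gap: 0.5
finger_force: 0.0
281 [53.62484761 58.03005826 59.60185547 60.98404385] [549.70313484 103.03187689  59.22995469]
```

```bash
python3 -m creep '{"slide":[[0,0,4],[0,0,4],[-0.3,3.4,0],[-0.3,3.5,0],[-0.3,3.5,0],[-0.3,3.5,0],[-0.3,3.45,0],[0,0,-1.5]],"turn":[0,0,0,0,0,0,0,0],"claw":[0,0,0,0,0,0,0,0]}'; python3 -m creep '{"slide":[[0,0,-0.5],[0,0,0]],"turn":[0,0],"claw":[0,0]}'; python3 - <<'E'
from h import *
im,d=manip.camera("side"); im2,d2=manip.camera("top")
for c,i,dd in(("side",im,d),("top",im2,d2)):
    m=cv2.inRange(cv2.cvtColor(i,cv2.COLOR_RGB2HSV),(45,90,50),(85,255,255))>0
    q=pts(c,dd,m); q=q[(abs(q[:,0]-538)<30)&(abs(q[:,1]-290)<30)&(q[:,2]>120)]; print(c,len(q),np.median(q,0) if len(q) else 0)
cv2.imwrite("pics/s5.png",cv2.resize(im[110:230,240:400],(800,600))[:,:,::-1])
E
```

```text
clock: 13.3
eef_pos: [538.1, 291.9, 357.8]
eef_rot: [3.141, -0.001, 1.386]
wrist_force: [0.4, -0.6, -0.0]
finger_gap: 0.6
finger_force: 0.0
clock: 13.55
eef_pos: [538.8, 289.1, 352.8]
eef_rot: [-3.14, 0.001, 1.383]
wrist_force: [-0.7, -0.3, -0.7]
finger_gap: 0.5
finger_force: 0.0
side 53 [538.24976286 283.71171331 141.19905907]
top 0 0
```

View pics/s5.png

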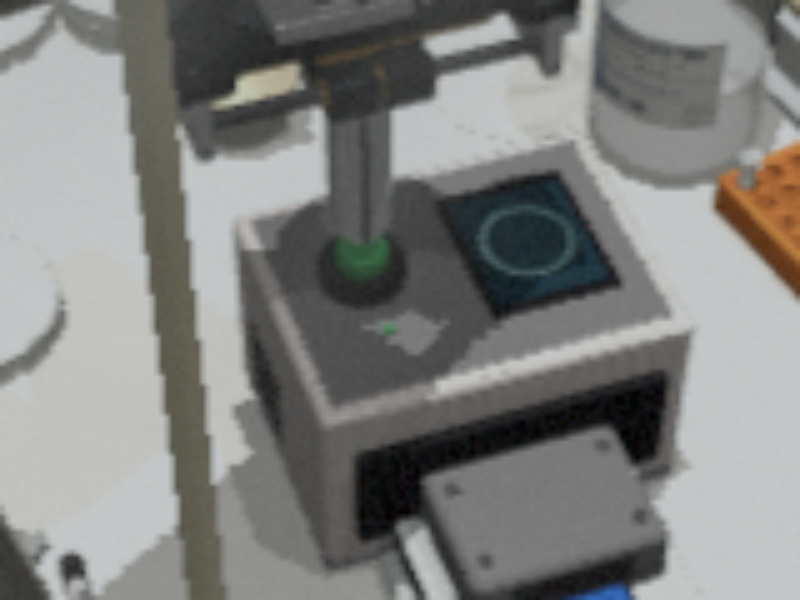

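```bash
python3 -m creep '{"slide":[[0,0,-0.6],[0,0,-0.4],[0,0,-0.3],[0,0,-0.2],[0,0,-0.2],[0,0,0]],"turn":[0,0,0,0,0,0],"claw":[0,0,0,0,0,0]}'
```

```text
clock: 14.4
eef_pos: [538.5, 290.0, 336.8]
eef_rot: [-3.142, 0.0, 1.384]
wrist_force: [-2.7, -1.1, 4.3]
finger_gap: 0.4
finger_force: 1.9
```

```bash
python3 -m creep '{"slide":[[0,0,-0.1],[0,0,-0.1],[0,0,0]],"turn":[0,0,0],"claw":[0,0,0]}'
```

```text
clock: 14.78
eef_pos: [538.5, 290.0, 335.8]
eef_rot: [3.141, -0.0, 1.384]
wrist_force: [-6.8, -4.5, 12.9]
finger_gap: 0.3
finger_force: 6.4
```

12.9 N means the key is bottomed out. I'll lift off, check and hand in.

```bash
python3 -m creep '{"slide":[[0,0,0.5],[0,0,1],[0,0,2],[0,0,3],[0,0,3],[0,0,3],[0,0,0],[0,0,0]],"turn":[0,0,0,0,0,0,0,0],"claw":[0,0,0,0,0,0,0,0]}'; python3 - <<'E'
from h import *
im,d=manip.camera("side"); H=cv2.cvtColor(im,cv2.COLOR_RGB2HSV)
for n,lo,hi,c in (("green",(45,90,50),(85,255,255),(538,288)),("blue",(95,110,50),(130,255,255),(550,105))):
    q=pts("side",d,cv2.inRange(H,lo,hi)>0); q=q[(abs(q[:,0]-c[0])<35)&(abs(q[:,1]-c[1])<35)&(q[:,2]>40)]
    print(n,len(q),np.median(q,0),np.percentile(q[:,2],90))
print(manip.read_state()["wrist_force"]); print(manip.sign_off())
E
```

```text
clock: 15.78
eef_pos: [538.6, 290.1, 458.6]
eef_rot: [-3.141, 0.001, 1.384]
wrist_force: [0.7, -0.4, -0.7]
finger_gap: 0.4
finger_force: 0.0
green 67 [539.85882343 286.57588763 141.36923987] 143.4918188439804
blue 289 [549.81565847 102.15515134  58.04559799] 60.684854806621296
[0.72329711 0.29313738 0.03740777]
the job is handed in; nothing more can be done
None
```

The carriage is pushed home and locked with the button back up, the green key was pressed fully and released, and the job was handed in at about 16 s (no verdict came back; the plate and the loose items were not re-measured at the end).

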